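# Slide the grease jar under the griddle spout past its spring catch

## Task

The glass jar must stand under the griddle's drain spout. With a fingertip press the long spring release bar on the griddle stand down and, keeping it down all the way, push the jar's carriage along by its upright tab until it is fully home under the spout; then let the bar spring up so that its pin locks behind the carriage. Only press and push: do not grip the tab or push it from its front, do not force it against the raised pin, do not touch or lift the jar, and leave everything else where it is.

Things in the scene. Friction and masses are not known exactly. Their poses are not given: they have to be found in the camera images.
- griddle: Iron griddle on a fixed steel stand. Origin on the counter (z 0). Its axes: +y the way the carriage slides home, +x from the release bar towards the hot plate, z up. In mm: 12 thick base x -135..255, y -170..150; iron plate x 55..245, y -150..150, rim top z 124; spout x -8..55, y 40..70, z 94..107; bar centre x -105, y -35; pin x -66, y -9.
- spout (a point): Middle of the underside of the drain spout's outlet, 94 mm above the counter; the jar's mouth belongs below it.
- bar_top (a point): Centre of the top face of the release bar, a level steel strip 34 mm wide (griddle x), 230 mm long (griddle y), 50 mm above the counter when up; moves with it. It lies along the robot's side of the stand and stays level wherever pressed. An 8 mm catch pin on its inner side, 39 mm from its centre line, stands 6 mm above its top, in the way of the carriage's teeth.
- bar (a joint): How far the bar is pressed down, m: 0 up (at rest), 0.014 at its bottom stop. Spring: about 4 N to start it, about 8.5 N at the bottom; springs back by itself. The pin clears the teeth beyond 0.008; aim for 0.010 to 0.013.
- carriage (a joint): How far the carriage has slid along griddle +y, m: 0 at the start, 0.136 at its end stop (home). Cannot be lifted; stays where left; slides at 2 to 3 N. Four teeth with 20 mm gaps on the bar's side: with the bar up the pin stops the first at 0.008 and catches in every gap; beyond 0.124 the last has passed and the risen pin locks the carriage (10 mm play).
- tab_back (a point): On the back face of the carriage's upright tab, the face to push (looks along griddle -y), 63 mm above the counter, 12 mm from the bar's centre line towards the pan. The tab is a steel plate 13 mm thick (y), 54 to 72 mm above the counter, griddle x -122 to -37 mm: right across the bar, 4 mm above it. At the start 68 mm of bar lie behind it.
- pan_floor (a point): Centre of the carriage's pan floor on which the jar stands, 20 mm above the counter; moves with the carriage (90 x 110 mm, pocket 74 x 72 mm, end walls 35 mm and bar-side wall 60 mm above the counter). Axes as the griddle's.
- jar: Open clear glass jar, 64 mm across, 56 mm high, loose in the carriage's pocket (its rim 76 mm above the counter). Origin: centre of its underside.
- jar_rim (a point): Centre of the jar's mouth.
- bowl_left: Green plastic bowl, 130 mm across, 55 mm high, at the +y end of the griddle; bystander. Origin: centre of its underside.
- bowl_right: The same, at the -y end of the griddle; bystander.
- turner: Steel turner, 240 mm long, lying on the griddle plate; bystander. Origin: its middle, underside.
- mug: White mug, 72 mm across, 75 mm high, in front of the stand; bystander. Origin: centre of its underside.
- pepper: Amber glass pepper jar, 48 mm across, 85 mm high, in front of the stand; bystander. Origin: centre of its underside.
- spoon: Spoon, 170 mm long, up to 20 mm high, lying just in front of the release bar; bystander. Origin: its middle, underside.
There are look-alikes about, which are no part of the job. Leave any blue or pink look-alike of the jar alone.

How it is judged (in metres and radians):
On the way, in this order (a step that is already met when the one before it is completed fails the run):
1. the bar is pressed down while the carriage is still at its start (value of joint bar above 0.008 m and value of joint carriage below 0.02 m), for 0.1 s.
2. with the bar held down the carriage has been pushed along nearly to its home (value of joint bar above 0.006 m and value of joint carriage above 0.1 m), for 0.05 s.
At the end, for the whole second after the job is handed in: The carriage is at 0.122 m or more (home), the bar has sprung up to within 3 mm of its rest, so the pin stands behind the last tooth, and the jar stands at rest and upright (within 0.1 rad) on the pan, its mouth within 18 mm of the spout's outlet seen from above (value of joint carriage above 0.122 m and value of joint bar below 0.003 m and horizontal distance between jar_rim and spout below 0.018 m and z of jar in the frame of pan_floor below 0.004 m and angle between jar's own z axis and vertical below 0.1 rad and linear speed of jar below 0.02 m/s); the robot touches nothing.
It fails at once if the bar was let up while the carriage was on its way (value of joint carriage between 0.02 and 0.12 m and value of joint bar below 0.004 m).
It fails at once if the tab was gripped or touched on its front (carriage_c10 is the front half of the tab) (contact force between any of the arm, the fingers and carriage_c10 above 2 N).
It fails at once if the carriage was forced against the raised pin (more than 30 N while the bar is up) (value of joint bar below 0.006 m and contact force between the fingers and carriage above 30 N and value of joint carriage below 0.12 m).
It fails at once if the jar was touched by the robot, lifted or tipped (contact force between any of the arm, the fingers and jar above 1 N or z of jar in the frame of pan_floor above 0.012 m or angle between jar's own z axis and vertical above 0.35 rad).
It fails at once if a bystander was moved more than 25 mm (distance of any of bowl_left, bowl_right, turner, mug, pepper, spoon from where it was at the start of the episode above 0.025 m).
It also fails if it takes over 42 s, if anything falls off the work surface, if the arm or the gripper's body presses on something with over 40 N, if the wrist force passes 120 N, or if a joint passes its speed limit or range.

## Robot

A 7-joint arm with a two-finger parallel gripper is mounted at the origin on the work surface. World frame = base frame: x ahead of the robot, y to its left, z up, the work surface at z = 0. Lengths are in mm, angles in rad, forces in N, time in s.
With the tool pointing down it reaches from about 400 to 900 mm from the base axis. Payload 5.5 kg.
Tool frame: the origin (TCP) lies midway between the tips of the shut fingers; the grasp point (between the pads) lies 19 mm behind it; z points along the fingers, y is the line along which they close (so a half turn about z gives the same grasp; the last joint's range is limited). The gripper opens to 92 mm and grips with 3 to 60 N. Pads are 19 mm wide; open, the fingers measure 130 mm over their backs; the gripper's body (75 mm by 190 mm) begins 47 mm behind the grasp point.
Start: joints at [1.48, 0.501, -0.427, 1.55, 0.221, 1.138, -0.21], TCP at [225.235, -609.729, 226.729] pointing down, gripper open.
Joint ranges: [-2.88, 2.88], [-0.31, 2.03], [-1.54, 1.56], [0.2, 2.42], [-1.41, 4.55], [0.19, 2.02], [-2.57, 2.57]. Speed limits (rad/s): [2.57, 2.57, 3.14, 3.14, 3.14, 3.14, 3.14].

## Interface

Orientations are given as a rotation vector (axis times angle).
In Python, from rig import env gives the robot as it stands.
- The arm moves only by the tool drive_tool, never from a script. Its argument "plan" is text: rows parted by semicolons, each of 5 numbers parted by spaces: the opening, from 0 (shut) to 1 (fully open), then the shift along the tool's x, y, z in units of 30 mm (1.0 is 30 mm), then the turn about the tool's z in rad. A call has 1 to 8 rows; each row is the pose to reach, as a shift and turn from the pose commanded when the call began, along the tool's axes at that moment; what a row does not reach only later rows make up. A row lasts 1/12 s, in which the tool goes at most 41.7 mm and 7.16 degrees, less where a joint would pass 70% of its speed; a pose out of reach is approached as far as the arm can. A call with a gripper value outside its range is refused whole. The fingers move at their own pace and stop on an object; the grip force is fixed at half the most. Time passes only in rows, so rows that repeat a pose let the fingers close. It gives the time, the measured TCP pose, the force, the opening and the grip force at its end, in the units of the state.
- env.get_obs(): the state, without advancing time (a new reading comes with each control period).
- env.camera(name): name is "scene" or "top" or "wrist"; returns the picture (480x640x3 uint8, red, green, blue); there is no depth.
- env.camera_params(name): a dict with "mtx" (3x3 intrinsics, pixels), "eye" and "attitude" of the camera in the world. Camera axes: x right, y down, z forward; pixel columns grow to the right and rows downward; lengths in mm; the calibration is good to about 2 mm. A picture is of the moment at which its call begins: read the wrist's pose just before it. camera_params takes no time and is no camera call; for the wrist camera it gives the pose at the moment of the call.
- env.hand_in(): hands the job in; it is judged then, once.
Trained networks look in the newest picture that a camera, given by its name, has taken for a name from the list of things; names that differ only in an ending like _2 or _b are one class to them, and where a whole thing is asked for, a point or a joint stands for the part that bears it (a point fixed in the world has none). Each returns a list of dicts, best first, with "confidence" (0 to 1); they miss things now and then, are a little off and sometimes report something else, mostly with a low value. They report only what shows in the picture. A call takes as long as a camera call. They do not tell look-alikes from the thing itself.
- env.find_in(camera, name): "location" ([x, y, z] in mm, in world coordinates, good to about 4 mm: the middle of the surface that is visible of it).
- env.place_of(camera, name): "location" ([x, y, z] in mm, in world coordinates, good to about 4 mm: a listed point, or the origin of a listed thing).
The state is a dict: "time": time; "joints": joint angles; "dq": joint speeds; "tau": joint torques, N m; "eef_pos": TCP position; "eef_rot": TCP orientation; "wrist_force": force on the tool from outside, world axes, zero at the start; "moment": the same for the moment, N m; "gripper_width": finger opening in mm; "gripper_force": force on a finger pad.
Only numpy, scipy, OpenCV 4.12 (cv2) and the standard library are available. Lean on these libraries where they do the work, as an engineer would, in place of code of your own. Each camera call takes 0.05 s, during which the arm holds its last target. There are 200 camera calls.

## Working session

There is one attempt and no reset: what is moved stays moved. The work goes in short steps, Python scripts to look and compute and a tool call to move; the robot and the scene stay as the last step left them, time stands still between calls to the robot, and variables do not carry over. Pictures are saved under pics/ and viewed, at most 10 in all, crops included, and the job is handed in when it is done.

Besides the shell and the picture viewer there is one more tool, called after ">>>" as a command line: name --argument value ..., lists and objects as JSON in quotes. drive_tool: Moves the arm, as the interface text tells. Its arguments: {"type":"object","properties":{"plan":{"type":"string"}},"required":["plan"]}

```bash
mkdir -p pics; ls
python3 - <<'E'
from rig import env
import cv2,numpy as np
for c in ["scene","top"]:
    cv2.imwrite(f"pics/{c}0.png",env.camera(c)[:,:,::-1])
    for n in ["griddle","spout","bar_top","tab_back","pan_floor","jar","spoon","mug","pepper"]:
        print(c,n,[(np.round(d["location"]),round(d["confidence"],2)) for d in env.place_of(c,n)[:3]])
o=env.get_obs();print(o["time"],o["eef_pos"],o["eef_rot"],o["wrist_force"],o["gripper_width"])
E
```

```text
pics
scene griddle [(array([599.,  60.,  -1.]), 0.98), (array([466., 278.,   3.]), 0.19)]
scene spout [(array([579., 110.,  90.]), 0.63)]
scene bar_top [(array([518., -10.,  53.]), 0.56)]
scene tab_back [(array([541., -48.,  61.]), 0.9), (array([630.,  -7.,  19.]), 0.41), (array([625.,  -6.,  74.]), 0.29)]
scene pan_floor []
scene jar [(array([ 797., -226.,    2.]), 0.81), (array([626.,  -7.,  17.]), 0.79), (array([353., -60.,  -2.]), 0.56)]
scene spoon [(array([434., -22.,  -1.]), 0.95)]
scene mug [(array([373., 118.,  -2.]), 0.82)]
scene pepper [(array([ 469., -132.,    4.]), 0.81), (array([628.,  -7.,  19.]), 0.63), (array([ 651., -205.,    1.]), 0.3)]
top griddle [(array([598.,  62.,   3.]), 0.88)]
top spout [(array([578., 109.,  99.]), 0.58), (array([373., 115.,   1.]), 0.47)]
top bar_top [(array([514.,  -8.,  46.]), 0.67)]
top tab_back [(array([541., -50.,  62.]), 0.78)]
top pan_floor [(array([623.,  -9.,  22.]), 0.78), (array([516.,  -9.,  50.]), 0.64)]
top jar [(array([625., -11.,  22.]), 0.91), (array([ 793., -218.,    2.]), 0.72), (array([351., -58.,  -2.]), 0.59)]
top spoon [(array([440., -33.,   3.]), 0.77)]
top mug [(array([376., 110.,   2.]), 0.92)]
top pepper [(array([ 467., -134.,    0.]), 0.83)]
1.0 [ 225.21748415 -609.72953184  226.73421088] [3.09252641e+00 5.52873153e-01 1.39572120e-05] [ 0.78796143  0.11466334 -0.00527572] 91.74199549443047
```

View pics/top0.png

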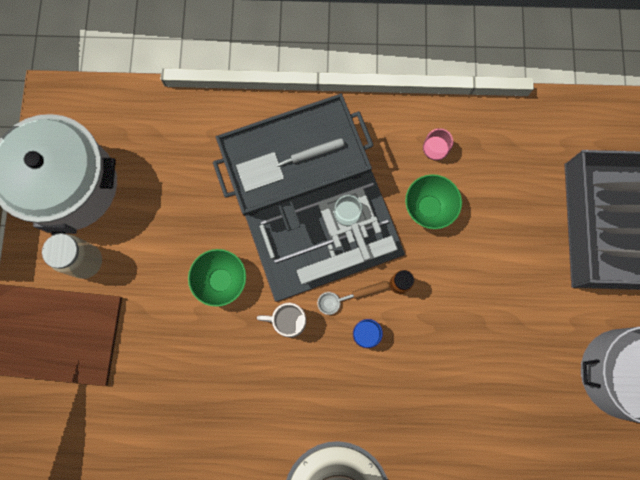

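View pics/scene0.png

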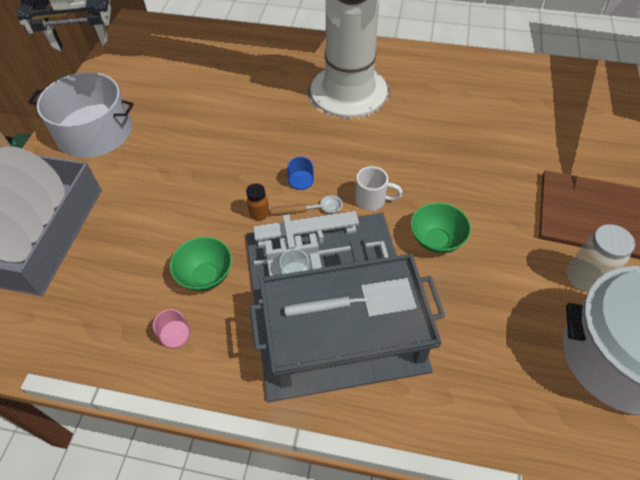

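The two cameras agree: griddle yaw is about 22°, and tab_back is at about (541, -49, 62), as the geometry predicts. The top view shows the bar from (300,275) to (395,245), with the tab and carriage at its right end and the jar at (348,210). I'll shut the gripper and move over the bar behind the tab.

>>> drive_tool --plan "0 1 -0.8 0 0; 0 2 -1.6 0 0; 0 3 -2.4 0 0; 0 4 -3.2 0 0; 0 5 -4 0 0; 0 6 -4.8 0 0; 0 7 -5.6 0 0; 0 8 -6.4 0 0"

```text
time: 1.67
eef_pos: [384.5, -344.9, 227.0]
eef_rot: [3.092, 0.552, 0.0]
wrist_force: [0.8, 0.1, -0.4]
gripper_width: 43.1
gripper_force: 0.0
```

>>> drive_tool --plan "0 1 -0.8 0 0; 0 2 -1.6 0 0; 0 3 -2.4 0 0; 0 4 -3.2 0 0; 0 5 -4 0 0; 0 5.8 -4.8 0 0; 0 6.4 -5.2 0 -0.02; 0 6.4 -5.2 0 -0.02"

```text
time: 2.33
eef_pos: [512.7, -127.4, 227.5]
eef_rot: [-3.082, -0.598, -0.006]
wrist_force: [0.1, 0.3, 0.4]
gripper_width: 0.6
gripper_force: 0.0
```

```bash
cat > h.py <<'E'
from rig import env
import cv2,numpy as np
from scipy.spatial.transform import Rotation as R
from scipy.optimize import least_squares
L={"bar_top":(-105,-35),"tab_back":(-93,-82),"griddle":(0,0)}
def st():
    o=env.get_obs();print("t",round(o["time"],2),np.round(o["eef_pos"],1),np.round(o["eef_rot"],4),"F",np.round(o["wrist_force"],1),"w",round(o["gripper_width"],1));return o
E
python3 - <<'E'
from h import *
o=st()
P=env.camera_params("wrist");cv2.imwrite("pics/w1.png",env.camera("wrist")[:,:,::-1])
print(P)
for n in ["bar_top","tab_back","pan_floor","griddle","spout","jar"]:
    print(n,[(np.round(d["location"],1),round(d["confidence"],2)) for d in env.place_of("wrist",n)[:3]])
E
```

```text
t 2.33 [ 512.7 -127.4  227.5] [-3.0823 -0.5977 -0.0056] F [0.1 0.3 0.4] w 0.6
{'mtx': array([[335.75122474,   0.        , 318.45417813],
       [  0.        , 335.75122474, 234.14199729],
       [  0.        ,   0.        ,   1.        ]]), 'eye': array([ 581.01966196, -101.30557922,  384.62326864]), 'attitude': array([ 2.41328435, -1.62881727, -0.22064786])}
bar_top [(array([513. ,  -8.6,  54.1]), 0.8)]
tab_back [(array([543.5, -47.8,  59.2]), 0.97), (array([594. ,  63.5,  -2.2]), 0.74)]
pan_floor []
griddle [(array([ 5.961e+02,  6.290e+01, -5.000e-01]), 0.83), (array([513.9,  -9.7,  50.7]), 0.7)]
spout [(array([578.2, 110.9,  93.2]), 0.97), (array([512.3,  -7.4,  48.4]), 0.47)]
jar [(array([624.9,  -9.5,  20. ]), 0.81)]
```

View pics/w1.png

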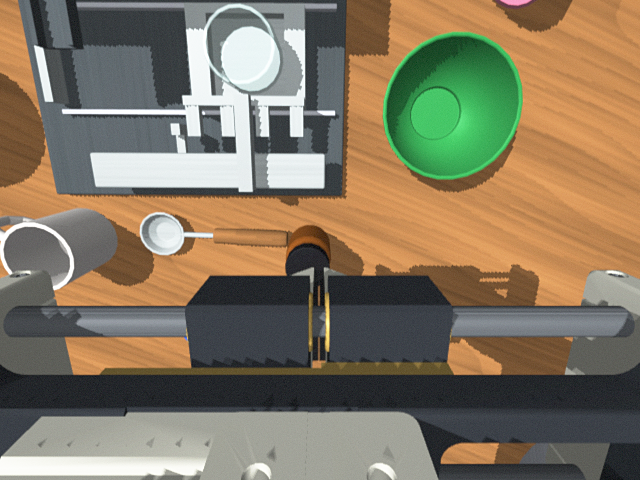

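The wrist view shows the bar strip from (91,154) to (324,188), the tab crossing it at columns 238-254, and the teeth and pin around (180,140). I'll measure its corners on the known-height planes.

Run:
```python
from h import *
P=env.camera_params("wrist");A=R.from_rotvec(P["attitude"]).as_matrix();e=P["eye"]
def px(u,v,z):
    d=A@np.linalg.solve(P["mtx"],[u,v,1]);return (e+d*(z-e[2])/d[2])[:2]
C=[px(*p,50) for p in [(91,153.5),(324,154.5),(325,188),(94,188)]]
loc=[(-88,80),(-88,-150),(-122,-150),(-122,80)]
T=[px(254,110,72),px(254,190,72)]
print(np.round(C,1),np.round(T,1))
obs=C+[(541.5,-48.7),(515,-8.5),(598,61.8),(578.3,110.3)][:3]; loc=loc+[(-93,-82),(-105,-35),(0,0)]
f=lambda p:(np.array(loc)@np.array([[np.cos(p[0]),np.sin(p[0])],[-np.sin(p[0]),np.cos(p[0])]])+p[1:]-np.array(obs)).ravel()
s=least_squares(f,[.38,598,61]);print(s.x,np.round(s.fun.reshape(-1,2),1))
y,ox,oy=s.x;Rm=np.array([[np.cos(y),-np.sin(y)],[np.sin(y),np.cos(y)]])
print("T local",np.round((np.array(T)-s.x[1:])@Rm,1), "spout local",(np.array([578.3,110.3])-s.x[1:])@Rm)
o=st();M=R.from_rotvec(o["eef_rot"]).as_matrix()
tg=Rm@[-104,-113]+s.x[1:];d=np.r_[tg,o["eef_pos"][2]]-o["eef_pos"]
print("tgt",tg,"tool shift units",M.T@d/30,"tool yaw",np.arctan2(M[1,0],M[0,0]),"want",y, "TCP z axis",M[:,2])
```

```text
[[ 487.4   90.6]
 [ 568.1 -119.5]
 [ 538.3 -132.3]
 [ 455.2   81.4]] [[581.8 -48. ]
 [515.3 -70. ]]
[3.79963940e-01 5.97443704e+02 5.60983114e+01] [[-1.3  7.2]
 [ 3.2  3.6]
 [ 1.4  3.8]
 [-0.7  3.8]
 [-0.  -5.8]
 [-2.1 -6.8]
 [-0.6 -5.7]]
T local [[ -53.1  -90.9]
 [-123.   -86.6]] spout local [ 2.3243641  57.43606682]
t 2.68 [ 509.3 -135.2  226.6] [ 3.0872e+00  5.7940e-01 -8.0000e-04] F [-0.  -0.6 -0.6] w 0.4
tgt [542.77141946 -87.41454989] tool shift units [ 1.61808173e+00 -1.07927112e+00 -1.29898520e-03] tool yaw 0.37106354685810483 want 0.37996394000703226 TCP z axis [-3.95066780e-04 -5.38666045e-04 -9.99999777e-01]
```

The arm was still settling when I took that picture, so I'll redo the fit with the camera pose logged at that moment.

Run:
```python
from h import *
P=env.camera_params("wrist");A=R.from_rotvec([2.41328435,-1.62881727,-.22064786]).as_matrix();e=np.array([581.01966,-101.305579,384.623269])
def px(u,v,z):
    d=A@np.linalg.solve(P["mtx"],[u,v,1]);return (e+d*(z-e[2])/d[2])[:2]
C=[px(*p,50) for p in [(91,153.5),(324,154.5),(325,188),(94,188)]]
loc=[(-88,80),(-88,-150),(-122,-150),(-122,80)]
T=[px(254,110,72),px(254,190,72)]
obs=C+[(541.5,-48.7),(515,-8.5),(598,61.8)]; loc=loc+[(-93,-82),(-105,-35),(0,0)]
f=lambda p:(np.array(loc)@np.array([[np.cos(p[0]),np.sin(p[0])],[-np.sin(p[0]),np.cos(p[0])]])+p[1:]-np.array(obs)).ravel()
s=least_squares(f,[.38,598,61]);print(s.x,np.round(s.fun.reshape(-1,2),1).tolist())
y=s.x[0];Rm=np.array([[np.cos(y),-np.sin(y)],[np.sin(y),np.cos(y)]])
print("T local",np.round((np.array(T)-s.x[1:])@Rm,1).tolist(), "spout local",(np.array([578.3,110.3])-s.x[1:])@Rm)
np.save("g.npy",s.x)
o=st();M=R.from_rotvec(o["eef_rot"]).as_matrix()
tg=Rm@[-104,-113]+s.x[1:];d=np.r_[tg,o["eef_pos"][2]]-o["eef_pos"]
print("tgt",tg,"shift units",M.T@d/30,"tool yaw",np.arctan2(M[1,0],M[0,0]),"want",y)
```

```text
[3.81965311e-01 5.98700161e+02 6.12109467e+01] [[-1.1, 3.2], [1.0, -0.3], [-0.9, 0.2], [-0.5, 0.2], [1.5, -0.8], [-0.7, -1.9], [0.7, -0.6]]
T local [[-50.1, -87.5], [-120.3, -84.0]] spout local [-0.63230726 53.15545027]
t 2.68 [ 509.3 -135.2  226.6] [ 3.0872e+00  5.7940e-01 -8.0000e-04] F [-0.  -0.6 -0.6] w 0.4
tgt [544.3152082  -82.41104661] shift units [ 1.72651592e+00 -1.21604401e+00 -1.40915577e-03] tool yaw 0.37106354685810483 want 0.38196531121134053
```

>>> drive_tool --plan "0 0.9 -0.6 0 -0.01; 0 1.7 -1.2 0 -0.01; 0 1.7 -1.2 1 -0.01; 0 1.7 -1.2 2 -0.01; 0 1.7 -1.2 3 -0.01; 0 1.7 -1.2 4 -0.01; 0 1.7 -1.2 5 -0.01; 0 1.7 -1.2 5.2 -0.01"

```text
time: 3.35
eef_pos: [540.3, -82.5, 66.2]
eef_rot: [-3.082, -0.596, 0.012]
wrist_force: [-1.7, 0.1, -0.9]
gripper_width: 0.4
gripper_force: 0.0
```

```bash
cat >> h.py <<'E'
def loc(o):
    g=np.load("g.npy");y=g[0];Rm=np.array([[np.cos(y),-np.sin(y)],[np.sin(y),np.cos(y)]])
    M=R.from_rotvec(o["eef_rot"]).as_matrix()
    print("local",np.round((o["eef_pos"][:2]-g[1:])@Rm,1),"yaw err",round(np.arctan2(M[1,0],M[0,0])-y,4))
E
python3 - <<'E'
from h import *
env.camera("top");P=env.camera_params("wrist")
cv2.imwrite("pics/w2.png",env.camera("wrist")[:,:,::-1]);cv2.imwrite("pics/s2.png",env.camera("scene")[100:340,180:480,::-1].repeat(2,0).repeat(2,1))
loc(st())
E
```

```text
t 3.5 [544.3 -81.9  71.1] [-3.0839e+00 -5.9780e-01  5.0000e-04] F [-0.2 -0.   0.7] w 0.8
local [-103.8 -112.5] yaw err 0.001
```

View pics/w2.png

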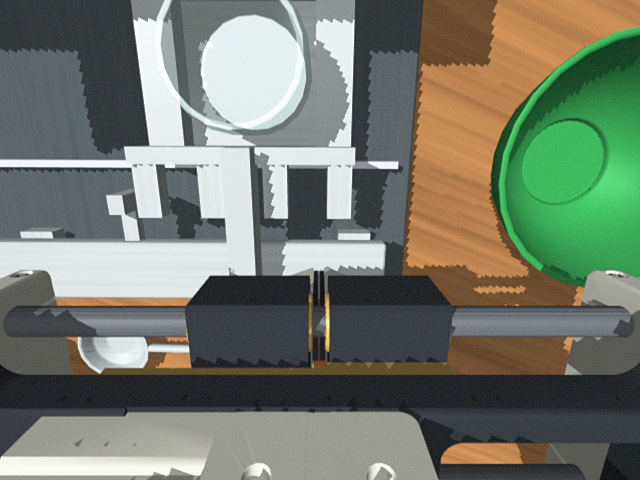

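View pics/s2.png

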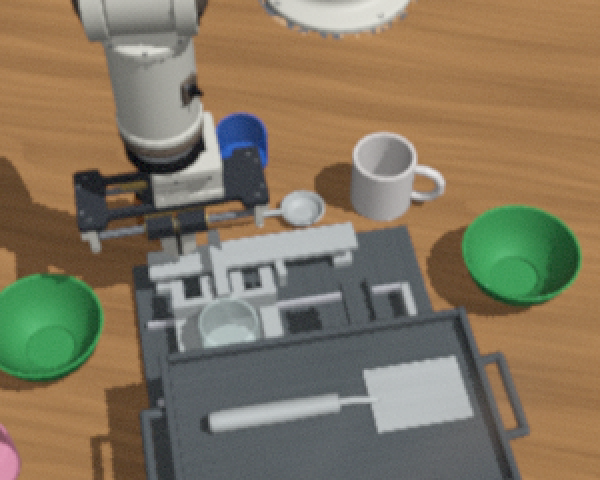

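In the wrist view the fingertips at (319,272) sit over the bar (right end at 384), behind the tab (228-258), with a gap between. Next I'll press down.

>>> drive_tool --plan "0 0 0 0.3 0; 0 0 0 0.6 0; 0 0 0 0.75 0; 0 0 0 0.9 0; 0 0 0 1.0 0; 0 0 0 1.1 0; 0 0 0 1.1 0; 0 0 0 1.1 0"

```text
time: 4.17
eef_pos: [545.2, -82.0, 38.7]
eef_rot: [3.083, 0.599, 0.002]
wrist_force: [-0.9, -0.8, 7.8]
gripper_width: 0.3
gripper_force: 3.8
```

Run:
```python
from h import *
env.camera("top");env.camera("top");loc(st())
for n in ["bar_top","tab_back"]:
    print(n,[(np.round(d["location"],1),round(d["confidence"],2)) for d in env.place_of("top",n)[:1]])
```

```text
t 4.27 [545.2 -81.9  38.8] [3.0825e+00 5.9870e-01 2.3000e-03] F [-1.8 -1.6  6.7] w 0.3
local [-103.  -112.9] yaw err 0.0017
bar_top [(array([514. ,  -7.9,  36.8]), 0.68)]
tab_back [(array([538.3, -55. ,  65.2]), 0.61)]
```

Wrist force of about 7.5 N and TCP z of 38.8 put the bar about 11 mm down. Now I'll push along tool -y, keeping the height.

>>> drive_tool --plan "0 0 -0.15 0 0; 0 0 -0.3 0 0; 0 0 -0.45 0 0; 0 0 -0.6 0 0; 0 0 -0.75 0 0; 0 0 -0.9 0 0; 0 0 -1.05 0 0; 0 0 -1.2 0 0"

```text
time: 5.03
eef_pos: [533.6, -51.0, 39.4]
eef_rot: [3.08, 0.595, 0.007]
wrist_force: [3.1, -6.0, 7.0]
gripper_width: 0.4
gripper_force: 4.6
```

Run:
```python
from h import *
cv2.imwrite("pics/s3.png",env.camera("scene")[100:340,180:480,::-1].repeat(2,0).repeat(2,1));loc(st())
```

```text
t 5.08 [533.1 -49.6  39.4] [3.0806 0.5971 0.0064] F [ 2.2 -3.2  7.2] w 0.7
local [-102.2  -78.4] yaw err 0.001
```

View pics/s3.png

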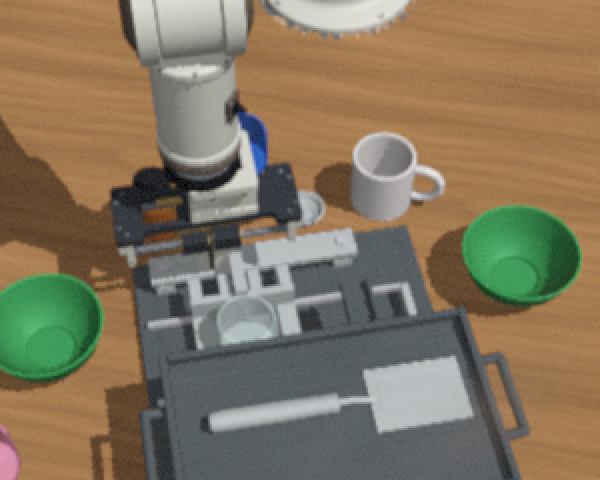

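The tab, carriage and jar (now at (247,320), before at (230,328)) move along with the finger while the bar stays down. I'll continue, pressing 1 mm deeper.

>>> drive_tool --plan "0 0 -0.17 0.03 0; 0 0 -0.35 0.03 0; 0 0 -0.52 0.03 0; 0 0 -0.7 0.03 0; 0 0 -0.87 0.03 0; 0 0 -1.05 0.03 0; 0 0 -1.22 0.03 0; 0 0 -1.4 0.03 0"

```text
time: 5.75
eef_pos: [518.2, -11.8, 38.6]
eef_rot: [3.08, 0.595, 0.008]
wrist_force: [2.8, -6.2, 9.2]
gripper_width: 0.6
gripper_force: 4.8
```

>>> drive_tool --plan "0 0 -0.17 0 0; 0 0 -0.35 0 0; 0 0 -0.52 0 0; 0 0 -0.7 0 0; 0 0 -0.87 0 0; 0 0 -1.05 0 0; 0 0 -1.22 0 0; 0 0 -1.4 0 0"

```text
time: 6.42
eef_pos: [502.5, 27.5, 38.6]
eef_rot: [3.081, 0.595, 0.008]
wrist_force: [2.7, -6.0, 9.0]
gripper_width: 0.1
gripper_force: 4.8
```

Run:
```python
from h import *
cv2.imwrite("pics/s4.png",env.camera("scene")[100:340,180:480,::-1].repeat(2,0).repeat(2,1));loc(st())
for n in ["jar_rim","jar","tab_back"]:
    print(n,[(np.round(d["location"],1),round(d["confidence"],2)) for d in env.place_of("scene",n)[:2]])
```

```text
t 6.47 [502.   29.   38.6] [3.0813 0.5975 0.0074] F [ 1.3 -4.1  7.8] w 0.4
local [-101.7    6.2] yaw err 0.0011
jar_rim [(array([585.7,  91.6,  77.5]), 0.9), (array([350.7, -61.6,  54.4]), 0.71)]
jar [(array([588.6,  86.5,  19.7]), 0.84), (array([ 798.3, -222.2,    0. ]), 0.57)]
tab_back [(array([504. ,  47.2,  62.7]), 0.65), (array([589.3,  86.6,  20.1]), 0.37)]
```

View pics/s4.png

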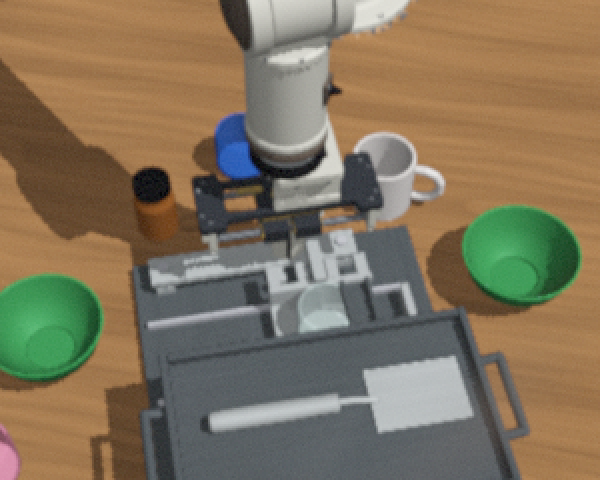

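The carriage is at about 105 mm, with the jar upright and nearing the spout. I'll do the rest slowly until it meets the end stop.

>>> drive_tool --plan "0 0 -0.12 0 0; 0 0 -0.25 0 0; 0 0 -0.38 0 0; 0 0 -0.5 0 0; 0 0 -0.62 0 0; 0 0 -0.75 0 0; 0 0 -0.85 0 0; 0 0 -0.95 0 0"

```text
time: 7.28
eef_pos: [491.8, 54.3, 38.4]
eef_rot: [3.081, 0.596, 0.007]
wrist_force: [3.8, -5.6, 7.7]
gripper_width: 0.5
gripper_force: 4.7
```

>>> drive_tool --plan "0 0 -0.05 0 0; 0 0 -0.1 0 0; 0 0 -0.15 0 0; 0 0 -0.15 0 0"

```text
time: 7.62
eef_pos: [490.4, 57.8, 38.4]
eef_rot: [3.081, 0.595, 0.008]
wrist_force: [4.1, -7.0, 6.9]
gripper_width: 0.7
gripper_force: 7.0
```

Run:
```python
from h import *
loc(st())
```

```text
t 7.62 [490.4  57.8  38.4] [3.0805 0.5951 0.0078] F [ 4.1 -7.   6.9] w 0.7
local [-101.7   37.2] yaw err -0.0003
```

>>> drive_tool --plan "0 0 -0.05 0 0; 0 0 -0.1 0 0; 0 0 -0.15 0 0; 0 0 -0.15 0 0"

```text
time: 7.95
eef_pos: [490.3, 57.9, 38.5]
eef_rot: [3.077, 0.589, 0.009]
wrist_force: [7.7, -15.6, 6.1]
gripper_width: 0.6
gripper_force: 10.9
```

The tool no longer moves and the push has risen to 17 N, so the carriage is at its end stop. I'll back off a little, then lift.

>>> drive_tool --plan "0 0 0.2 0 0; 0 0 0.4 0 0; 0 0 0.4 -0.3 0; 0 0 0.4 -0.6 0; 0 0 0.4 -1.2 0; 0 0 0.4 -2.2 0; 0 0 0.4 -3.2 0; 0 0 0.4 -4.2 0"

```text
time: 8.62
eef_pos: [488.4, 53.6, 164.1]
eef_rot: [-3.083, -0.6, 0.003]
wrist_force: [0.4, -0.8, -0.4]
gripper_width: 0.1
gripper_force: 0.0
```

>>> drive_tool --plan "0 -1 0 -0.5 0; 0 -2 0 -1 0; 0 -3 0 -1 0; 0 -3.5 0 -1 0; 0 -3.5 0 -1 0; 0 -3.5 0 -1 0"

```text
time: 9.12
eef_pos: [391.9, 13.6, 193.3]
eef_rot: [3.082, 0.597, 0.001]
wrist_force: [0.6, -0.3, 0.4]
gripper_width: 0.3
gripper_force: 0.0
```

Run:
```python
from h import *
im=env.camera("scene");cv2.imwrite("pics/s5.png",im[100:340,180:480,::-1].repeat(2,0).repeat(2,1))
st()
g=np.load("g.npy");y=g[0];Rm=np.array([[np.cos(y),-np.sin(y)],[np.sin(y),np.cos(y)]])
for c in ["scene","top"]:
  env.camera(c)
  for n in ["jar_rim","spout","tab_back","bar_top"]:
    print(c,n,[(np.round(d["location"],1),np.round((np.array(d["location"])[:2]-g[1:])@Rm,1),round(d["confidence"],2)) for d in env.place_of(c,n)[:2]])
```

```text
t 9.17 [393.   14.1 193.3] [3.0831e+00 5.9850e-01 1.9000e-03] F [ 0.3 -0.1 -0.6] w 0.7
scene jar_rim [(array([353.2, -60.6,  56.8]), array([-273.2,  -21.5]), 0.98), (array([ 798.7, -219.6,   53.4]), array([  80.9, -335.1]), 0.68)]
scene spout [(array([577.9, 117.3,  89.6]), array([ 1.6, 59.8]), 0.68)]
scene tab_back [(array([491.9,  79.5,  61.4]), array([-92.3,  56.8]), 0.77)]
scene bar_top [(array([519.4,  -7.9,  53.5]), array([-99.3, -34.6]), 0.72)]
top jar_rim [(array([ 797.3, -220.1,   56.4]), array([  79.4, -335.1]), 0.81), (array([574.3, 112.2,  76.2]), array([-3.6, 56.4]), 0.59)]
top spout [(array([574.4, 113.2, 102.1]), array([-3.2, 57.3]), 0.59)]
top tab_back [(array([490.9,  75.8,  66.2]), array([-94.6,  53.7]), 0.56)]
top bar_top [(array([516.7,  -8. ,  48.8]), array([-101.9,  -33.7]), 0.85)]
```

View pics/s5.png

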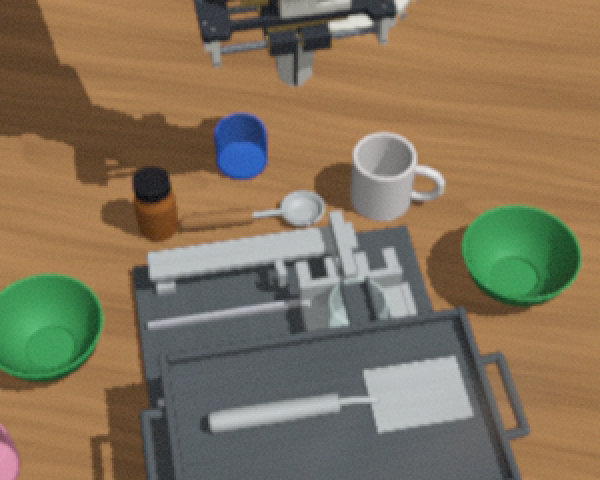

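The carriage is home (tab at griddle y of about 54), with the jar under the spout at (350,310). The bar is up at about 50 mm, its pin at (280,270) stands behind the last tooth, and nothing else has moved.

```bash
python3 -c "
from rig import env
print(env.hand_in())"
```

```text
the job is handed in; nothing more can be done
None
```

The job is handed in: the last pictures show the carriage home with the jar upright under the spout and the bar up with its pin behind the last tooth; the hand-in returned no verdict.

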